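# Lock the turntable and lift the waxed cork with tongs

## Task

First lock the turntable: slide its barrel bolt fully home into the keeper under the disc's rim. Then take the spring tongs by their black grips, close their jaws on the freshly waxed cork bung standing on the disc (never touch it with the gripper) and lift it, leaving the tea light beside it in place. Finish while holding: end with the tongs in the gripper and the cork steady in their jaws at least 8 cm above the disc.

Things in the scene. Friction and masses are not known exactly. Their poses are not given: they have to be found in the camera images.
- stand: Fixed turntable stand, place and yaw vary. Origin on the table, on the disc's axis, z up. Round plywood foot 144 mm across carries an aluminium disc 170 mm across, top 44 mm above the table, that turns lightly until bolted. A plywood tongue 70 mm wide, 12 mm high runs along the stand's +y to 205 mm and carries the barrel bolt. Cork and tea light stand near y = +40 and -40 mm, either way round.
- wheel_top (a point): Centre of the top face of the turntable's disc, 44 mm above the table; z axis up.
- keeper (a point): Middle of the mouth of the keeper: a steel staple under the disc's rim, 24 mm deep along y, 12 mm wide inside, 104 mm from the disc's axis along the stand's +y, in line with the bolt's rod at the start, 25 mm above the table.
- bolt (a joint): Travel of the barrel bolt in m: starts at 0 to 0.008 (drawn back, clear of the keeper); fully home at its stop, 0.030. It slides along the stand's -y axis, towards the disc, with 1.5 N of friction, no spring, and stays where left. Its 8 mm rod lies 25 mm above the table in two guides at y = 122 and 192 mm of the stand (10 mm long, 23 mm wide, tops 35 mm above the table).
- bolt_knob (a point): Centre of the top of the bolt's upright steel finger post, which moves with the bolt: 12 mm across, top 67 mm above the table, rising between the two guides and free for its upper 30 mm. At y = 172 mm of the stand's frame when the bolt reads 0, 142 mm when home; x = 0. Pinch it from above, across the stand's x.
- tongs: Steel spring tongs lying loose, 212 mm long, 18 mm high (24 at the grips), 70 g, balanced near the grips. Origin on the underside midway between the grips; x points to the jaws, z up; hinge end at x = -93 mm, jaw ends at x = +119 mm. Two arms hinged near x = -75 mm, linked so that they close evenly. Gripped across y at the grips, squeezed to 56-59 mm, they can be carried with the jaws still open.
- tongs_grip (a point): Midpoint between the two black plastic grip plates, 9 mm above the tongs' underside (the tongs' origin, raised). The plates reach 25 mm either way along x and are 24 mm high; 63 mm wide over the outsides when open. The spring pushes back on each grip with 7 N when open, rising to 12 N at 48 mm, where the jaws meet the cork. Each mm less over the grips closes the jaws 2.4 mm.
- tongs_jaws (a point): Point midway between the jaws, 105 mm ahead of the tongs' origin along x, 9 mm above their underside; the middle of the cork belongs here. The jaws are shallow V-shaped steel plates 28 mm long (along x), 16 mm high; when open, 56 mm apart inside at their middle and about 48 mm at their ends, about 64 mm over their outsides.
- tongs_left (a joint): Closing angle of each tong arm in rad: 0 = sprung open, about 0.088 = jaws on the cork, 0.14 = stop.
- cork: Loose cork bung standing on the disc, round, 24 mm across, 24 mm high, 10 to 17 g. Origin at the centre of its underside, z along its axis. Held only in the tongs' jaws, never touched by the gripper.
- candle: Loose tea light in a metal cup on the disc, round, 38 mm across, 18 mm high; origin at the centre of its underside. It stays where it is.

How it is judged (in metres and radians):
On the way, in this order (a step that is already met when the one before it is completed fails the run):
1. the bolt is slid fully home into the keeper, the cork still standing on the disc (value of joint bolt above 0.026 m and z of cork in the frame of wheel_top below 0.01 m), for 0.2 s.
2. the cork is off the disc, between the jaws of the tongs, the tongs in the fingers (z of cork in the frame of wheel_top above 0.02 m and contact force between tongs and cork above 0.5 N and contact force between the fingers and tongs above 1 N), for 0.2 s.
At the end, for the whole second after the job is handed in: Bolt within 4 mm of its stop; cork clamped in the tongs' jaws (within 35 mm of their midpoint), over 70 mm above the disc, steady (under 5 cm/s), touching neither stand nor robot; fingers hold the tongs, clear of stand and over 5 cm up; tea light upright within 20 mm of its place (value of joint bolt above 0.026 m and z of cork in the frame of wheel_top above 0.07 m and distance between cork and tongs_jaws below 0.035 m and contact force between tongs and cork above 0.5 N and contact force between the fingers and tongs above 1 N and contact force between stand and cork below 0.05 N and contact force between stand and tongs below 0.05 N and contact force between the arm and cork below 0.1 N and height (world z) of tongs above 0.05 m and linear speed of cork below 0.05 m/s and distance of candle from where it was at the start of the episode below 0.02 m and angle between candle's own z axis and vertical below 0.2 rad); the arm keeps its last pose, push and grip.
It fails at once if the gripper or its fingers touch the waxed cork (contact force between any of the fingers, the arm and cork above 0.3 N).
It fails at once if the tea light is shoved away or tipped over (distance of candle from where it was at the start of the episode above 0.03 m or angle between candle's own z axis and vertical above 0.5 rad).
It also fails if it takes over 54 s, if anything falls off the work surface, if the arm or the gripper's body presses on something with over 40 N, if the wrist force passes 120 N, or if a joint passes its speed limit or range.

## Robot

A 7-joint arm with a two-finger parallel gripper is mounted at the origin on a cart in front of the work surface, level with it; the furniture and walls round the work are solid. World frame = base frame: x ahead of the robot, y to its left, z up, the work surface at z = 0. Lengths are in m, angles in degrees, forces in N, time in s.
With the tool pointing down it reaches from about 0.4 to 0.875 m from the base axis. Payload 4.4 kg.
Tool frame: the origin (TCP) lies on the mounting face of the last link; the fingertips stand 173 mm ahead of it and the grasp point (between the pads) lies 155 mm ahead of it; z points along the fingers, y is the line along which they close (so a half turn about z gives the same grasp; the last joint's range is limited). The gripper opens to 85 mm and grips with 20 to 120 N. Pads are 22 mm wide; open, the fingers measure 114 mm over their backs; the gripper's body (76 mm by 85 mm) begins 54 mm behind the grasp point. The pads swing forward as they close: fully open they stand 13 mm farther back than shut.
Start: joints at [-75.963, 36.005, 2.206, 86.941, -1.547, 57.084, -1.146], TCP at [0.199, 0.619, 0.405] pointing down, gripper open.
Joint ranges: [-175.42, 175.42], [-21.48, 121.26], [-71.46, 75.88], [10.55, 141.38], [-63.04, 243.04], [13.31, 113.54], [-168.57, 168.57]. Speed limits (degrees/s): [147.25, 147.25, 180, 180, 180, 180, 180].

## Interface

Orientations are given as a 3x3 rotation matrix whose columns are the frame's x, y, z axes.
In Python, from bench import manip, eyes, order gives the robot as it stands (manip), with the cameras (eyes) and the job (order).
- The arm moves only by the tool creep_tool, called after "Emit:" by a JSON object that holds its "op" and its "data". Schema: {"type":"object","properties":{"ticks":{"type":"array","items":{"type":"object","properties":{"trans":{"type":"array","items":{"type":"number"},"minItems":3,"maxItems":3},"turn":{"type":"number"}},"additionalProperties":false},"minItems":1,"maxItems":20},"finger_gap":{"type":"number"},"clamp_n":{"type":"number"},"only":{"type":"string"},"quiet":{"type":"boolean"},"lines":{"type":"string"}},"required":["ticks"],"additionalProperties":false}. ticks is a list of rows, 1 to 20 of them, each an object with the fields trans (a list: dx, dy, dz in shares of the most that a row can go, 1 being 62.5 mm), turn (a turn about the tool's z in normalised numbers (1 is 180 degrees)); a field left out counts as zero; each row shifts and turns the commanded pose from where the row before left it, along the tool's axes as they then stand; what a row does not reach is not made up. A row lasts 1/8 s, in which the tool goes at most 0.0625 m and 10.7 degrees, less where a joint would pass 70% of its speed; a pose out of reach is approached as far as the arm can. finger_gap is the finger opening in m, set as the call begins (left out keeps the last). The fingers move at their own pace and stop on an object; clamp_n is the grip in N (left out, the last holds). Time passes only in rows, so rows that do not move let the fingers close. The tool returns the time, the measured TCP pose, the force, the opening and the grip force at its end. only (a regular expression) keeps the lines of the reply that match it, lines (a string "A,B") keeps lines A to B, and quiet returns only ok. Shift and turn numbers lie between -1 and 1, and a call with a number outside is refused. Input that does not fit is refused with a message, and nothing moves.
- manip.state(): the state, without advancing time (a new reading comes with each control period).
- eyes.grab_frame(name): name is "scene" or "top" or "wrist"; returns a dict with "img" (400x640x3 uint8, red, green, blue), "fx", "fy", "cx", "cy" (pixels), "D" ([k1, k2, p1, p2, k3] as OpenCV has them; the pictures are not rectified), "R" (3x3) and "t" (3): a world point X has camera coordinates R X + t. Camera axes: x right, y down, z forward; pixel columns grow to the right and rows downward; lengths in m; the calibration is good to about 2 mm. A picture is of the moment at which its call begins. There is no depth.
- order.job_done(): hands the job in; it is judged then, once.
The state is a dict: "clock": time; "joint_positions": joint angles; "dq": joint speeds; "effort": joint torques, N m; "tcp_pos": TCP position; "eef_rot": TCP orientation; "force": force on the tool from outside, world axes, zero at the start; "moment": the same for the moment, N m; "finger_gap": finger opening in m; "finger_force": force on a finger pad.
Only numpy, scipy, OpenCV 4.12 (cv2) and the standard library are available. Lean on these libraries where they do the work, as an engineer would, in place of code of your own. Each camera call takes 0.05 s, during which the arm holds its last target. There are 200 camera calls.

## Working session

There is one attempt and no reset: what is moved stays moved. The work goes in short steps, Python scripts to look and compute and a tool call to move; the robot and the scene stay as the last step left them, time stands still between calls to the robot, and variables do not carry over. Pictures are saved under pics/ and viewed, at most 12 in all, crops included, and the job is handed in when it is done.

```bash
mkdir -p pics; ls; cat > h.py <<'E'
import numpy as np, cv2
from bench import manip, eyes, order
def grab(n,save=None):
    f=eyes.grab_frame(n)
    if save: cv2.imwrite('pics/'+save,cv2.cvtColor(f['img'],cv2.COLOR_RGB2BGR))
    return f
def ray(f,uv):
    K=np.array([[f['fx'],0,f['cx']],[0,f['fy'],f['cy']],[0,0,1.]])
    p=cv2.undistortPoints(np.array(uv,float).reshape(-1,1,2),K,np.array(f['D'],float)).reshape(-1,2)
    R=np.array(f['R']);t=np.array(f['t'])
    return -R.T@t,(np.c_[p,np.ones(len(p))])@R
def plane(f,uv,z):
    o,d=ray(f,uv); return o+d*((z-o[2])/d[:,2])[:,None]
def proj(f,X):
    K=np.array([[f['fx'],0,f['cx']],[0,f['fy'],f['cy']],[0,0,1.]])
    return cv2.projectPoints(np.array(X,float).reshape(-1,1,3),cv2.Rodrigues(np.array(f['R'],float))[0],np.array(f['t'],float),K,np.array(f['D'],float))[0].reshape(-1,2)
E
python3 - <<'E'
from h import *
for n in ['scene','top']:
    f=grab(n,n+'0.png'); print(n,-np.array(f['R']).T@f['t'],np.round(f['R'],2).tolist(),f['fx'])
print(manip.state())
E
```

```text
bench.py
pics
scene [-0.26806617 -0.41107207  0.7197705 ] [[0.47, -0.88, 0.0], [-0.52, -0.28, -0.8], [0.71, 0.38, -0.59]] 478.5222917899961
top [ 0.30190561 -0.02383631  0.96562141] [[0.04, -1.0, -0.0], [-0.97, -0.03, -0.23], [0.23, 0.01, -0.97]] 416.6403605853227
{'clock': 0.1, 'joint_positions': array([-75.96218957,  36.05383285,   2.20310975,  86.99079347,
        -1.54735877,  57.08442272,  -1.14573489]), 'dq': array([ 0.03608003, -0.03691195, -0.01861522, -0.14242088, -0.01254753,
       -0.01763286, -0.04588736]), 'effort': array([ 4.30678032e-03, -5.64519989e+01,  1.23060074e+00, -1.93969846e+01,
        1.11204351e-02,  5.44238894e-03, -1.31385164e-05]), 'tcp_pos': array([0.19867534, 0.61861081, 0.40387554]), 'eef_rot': array([[-9.52085539e-01,  3.05831426e-01, -5.14581120e-04],
       [ 3.05831858e-01,  9.52084099e-01, -1.65614466e-03],
       [-1.65765811e-05, -1.73416668e-03, -9.99998496e-01]]), 'force': array([ 0.37213441,  0.68787722, -0.01913843]), 'moment': array([-0.00237145, -0.06689489, -0.02658728]), 'finger_force': 0.0, 'finger_gap': 0.0854410191016162}
```

View pics/top0.png

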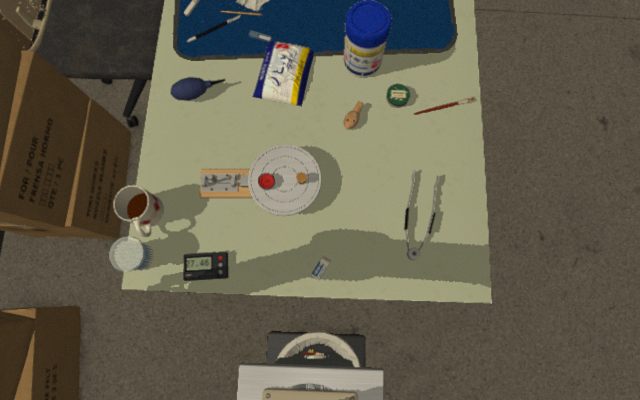

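View pics/scene0.png

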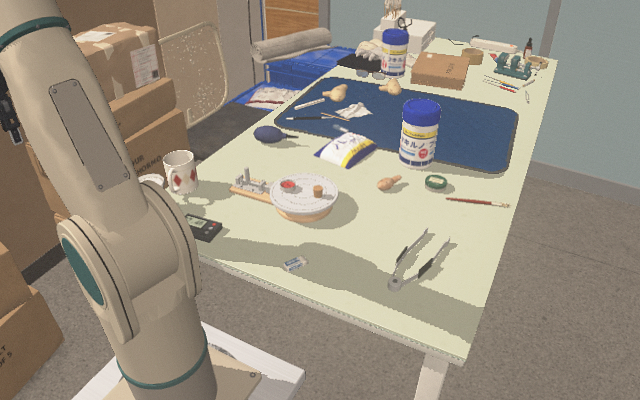

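The top view shows the stand's disc at about (285,180), with the bolt tongue to its left (+y). The candle is red at (267,181) and the cork is at (302,178). The tongs have their hinge at (413,254), jaws at (417,172)/(440,178) and black grips at (407,218)/(432,224). Next I'll enlarge crops and measure.

```bash
python3 - <<'E'
from h import *
f=grab('top');im=f['img']
a=cv2.resize(im[140:225,190:330],None,fx=5,fy=5,interpolation=cv2.INTER_CUBIC)
b=cv2.resize(im[165:265,395:450],None,fx=4.25,fy=4.25,interpolation=cv2.INTER_CUBIC)
cv2.imwrite('pics/crop_a.png',a[...,::-1]);
g=grab('scene');s=g['img']
c=cv2.resize(s[160:225,225:345],None,fx=4,fy=4,interpolation=cv2.INTER_CUBIC)
d=cv2.resize(s[220:295,380:460],None,fx=3.46,fy=3.46,interpolation=cv2.INTER_CUBIC)
W=np.zeros((600,800,3),np.uint8);W[:425,:233]=b[:425,:233];W[:260,240:240+480]=c;W[270:270+d.shape[0],240:240+d.shape[1]]=d
cv2.imwrite('pics/crop_b.png',W[...,::-1])
def blobs(im,m,box,mn=8):
    M=np.zeros(m.shape,np.uint8);x0,y0,x1,y1=box;M[y0:y1,x0:x1]=m[y0:y1,x0:x1]
    n,l,st,ce=cv2.connectedComponentsWithStats(M)
    return [(st[i].tolist(),ce[i].round(1).tolist()) for i in range(1,n) if st[i][4]>=mn]
def masks(im):
    h=cv2.cvtColor(im,cv2.COLOR_RGB2HSV);H,S,V=[h[...,i].astype(int) for i in range(3)]
    return ((H<6)|(H>172))&(S>130),(H>6)&(H<22)&(S>110),(V<45)
for n,F,b1,b2 in(('top',f,(245,145,325,217),(398,165,450,265)),('scene',g,(265,172,345,222),(380,225,460,295))):
    r,o,k=masks(F['img']); print(n,'red',blobs(0,r,b1),'cork',blobs(0,o,b1),'blk',blobs(0,k,b2))
E
```

```text
top red [([259, 174, 15, 15, 180], [266.0, 180.8])] cork [([245, 169, 4, 5, 18], [246.6, 171.2]), ([296, 173, 11, 11, 87], [301.1, 177.7]), ([245, 188, 6, 10, 47], [247.0, 192.8])] blk [([405, 209, 3, 20, 37], [406.2, 218.6]), ([429, 213, 6, 20, 24], [431.5, 222.8])]
scene red [([282, 182, 12, 5, 49], [287.7, 184.0])] cork [([316, 186, 6, 4, 19], [318.5, 187.5])] blk []
```

View pics/crop_a.png

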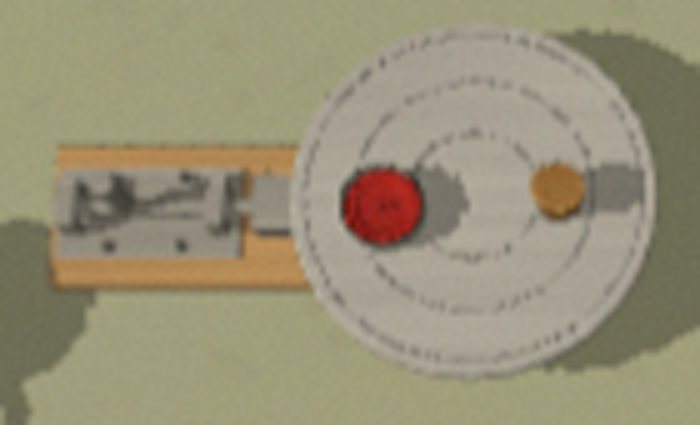

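View pics/crop_b.png

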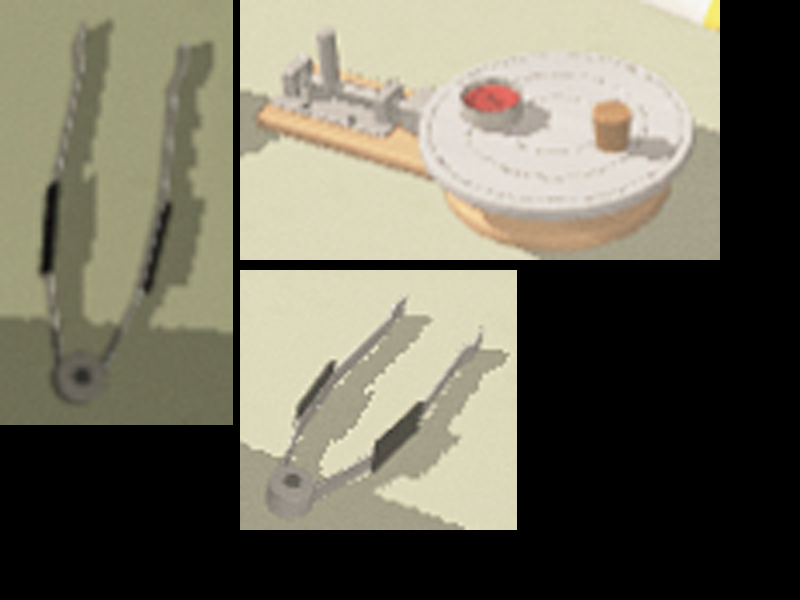

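The close-ups show the disc rim spanning x 293–655 of crop_a. The tongue's end corners are at (57,147) and (52,288), and the post's base is near (118,190). In the scene crop the post top is at (326,30). In the tongs crop the hinge is at (78,377), the grips at (48,228)/(157,247) and the jaw tips at (80,25)/(183,45).

```bash
python3 - <<'E'
from h import *
f=grab('top');g=grab('scene')
A=lambda p:np.array(p)/5+[190-.4,140-.4]
B=lambda p:np.array(p)/4.25+[395-.4,165-.4]
S=lambda p:(np.array(p)-[240,0])/4+[225-.4,160-.4]
r=lambda x:np.round(x,4).tolist()
# disc rim
rim=A([[293,190],[655,190],[475,23],[475,377],[350,70],[600,70],[350,323],[600,323]])
P=plane(f,rim,.044); M=np.c_[2*P[:,:2],np.ones(8)];s=np.linalg.lstsq(M,(P[:,:2]**2).sum(1),rcond=None)[0]
print('disc',r(s[:2]),np.sqrt(s[2]+s[0]**2+s[1]**2))
print('tongue end',r(plane(f,A([[57,147],[52,288],[295,147],[310,290]]),.012)))
print('knob scene',r(plane(g,[S([326,31])],.067)))
print('candle',r(plane(f,[[266,180.8]],.060)),r(plane(g,[[287.7,184]],.060)))
print('cork',r(plane(f,[A([558,187])],.067)),r(plane(g,[S([611,109])],.068)))
h=plane(f,[B([79,376])],.018)[0];l=plane(f,[B([49,228])],.024)[0];ri=plane(f,[B([158,247])],.024)[0]
j1=plane(f,[B([80,27])],.018)[0];j2=plane(f,[B([184,47])],.018)[0]
print('tongs',r(h),r(l),r(ri),'jaws',r(j1),r(j2),'mid grip',r((l+ri)/2),'midjaw',r((j1+j2)/2), np.linalg.norm(l-ri),np.linalg.norm(j1-j2))
for a in((l+ri)/2,(j1+j2)/2): d=a-h;print(np.degrees(np.arctan2(d[1],d[0])),np.hypot(*d[:2]))
S2=lambda p:(np.array(p)-[240,270])/3.46+[380-.4,220-.4]
print('scene hinge',r(plane(g,[S2([291,481])],.018)),'grips',r(plane(g,S2([[333,364],[298,414],[424,404],[374,468]]),[.024,.0,.024,.0])), 'gm',r(plane(g,S2([[317,382],[399,428]]),.02)))
E
```

```text
disc [0.5641, 0.0757] 0.08381152692729657
tongue end [[0.59, 0.2813, 0.012], [0.5204, 0.2764, 0.012], [0.5939, 0.1665, 0.012], [0.5238, 0.1539, 0.012]]
knob scene [[0.5558, 0.2417, 0.067]]
candle [[0.5527, 0.1153, 0.06]] [[0.5494, 0.1137, 0.06]]
cork [[0.5624, 0.0358, 0.067]] [[0.5623, 0.0382, 0.068]]
tongs [0.4062, -0.224, 0.018] [0.485, -0.2074, 0.024] [0.4766, -0.2665, 0.024] jaws [0.6013, -0.2271, 0.018] [0.5918, -0.2854, 0.018] mid grip [0.4808, -0.2369, 0.024] midjaw [0.5966, -0.2562, 0.018] 0.05968825473383913 0.05903055688440208
-9.806074001291872 0.07577298004724274
-9.597733467251897 0.19311142856500857
scene hinge [[0.4044, -0.2239, 0.018]] grips [[0.507, -0.2122, 0.024], [0.4786, -0.2018, 0.0], [0.498, -0.275, 0.024], [0.4552, -0.2603, 0.0]] gm [[0.4907, -0.2079, 0.02], [0.4747, -0.267, 0.02]]
```

The manual's scale: shifts go in shares of 62.5 mm and turns go in shares of 180 degrees. Converting my numbers, -0.0458 m is -0.7328, -0.0456 m is -0.7296, 10 degrees / 180 = 0.0556.

Emit:
{"op": "creep_tool", "data": {"ticks": [{"trans": [-0.7296,-0.3984,0.064]},{"trans": [-0.7296,-0.3984,0.064]},{"trans": [-0.7296,-0.3984,0.064]},{"trans": [-0.7296,-0.3984,0.064]},{"trans": [-0.7296,-0.3984,0.064]},{"trans": [-0.7296,-0.3984,0.064]},{"trans": [-0.7296,-0.3984,0.064]},{"trans": [-0.7296,-0.3984,0.064]},{"trans": [-0.7296,-0.3984,0.064]},{"trans": [-0.7328,-0.4064,0.064]},{"turn": 0.0556},{"turn": 0.0556},{"turn": 0.0556},{"turn": 0.0556},{"turn": 0.0556},{"turn": 0.0556},{"turn": 0.0539},{}], "finger_gap": 0.085}}

```text
clock: 2.55
tcp_pos: [0.5567, 0.2421, 0.3646]
eef_rot: [[-0.046, 0.999, -0.0], [0.999, 0.046, -0.0], [-0.0, -0.0, -1.0]]
force: [-0.6, -0.1, 0.3]
finger_gap: 0.085
finger_force: 0.0
```

```bash
python3 - <<'E'
from h import *
s=manip.state();print(s['joint_positions'].round(1),s['tcp_pos'],s['eef_rot'].round(3).tolist(),s['force'])
f=grab('wrist','w1.png')
print(proj(f,[[.5567,.2417,.067],[.564,.0757,.044],[.5552,.2788,.012]]).round(0))
E
```

```text
[-39.3  36.6  21.5  97.  -16.6  49.6  -8.3] [0.55667543 0.24209597 0.3645775 ] [[-0.046, 0.999, -0.0], [0.999, 0.046, -0.0], [-0.0, -0.0, -1.0]] [-0.57901531 -0.14497283  0.33522085]
[[316. 188.]
 [316. 349.]
 [316. 133.]]
```

View pics/w1.png

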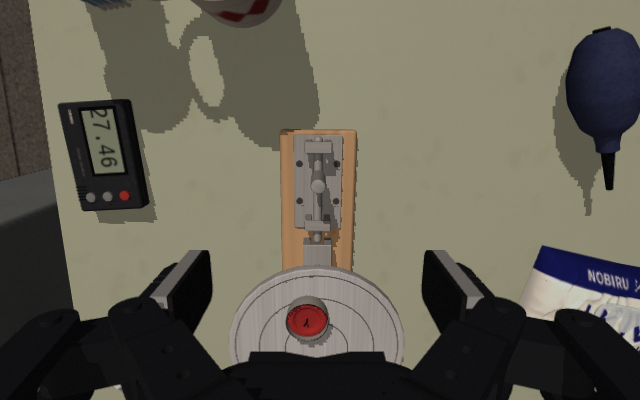

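The wrist view shows the post top at (319,186), against a predicted (316,188). That makes the post about 2 mm further +x. I'll descend and pinch it.

Scaled: 0.04 m is 0.64, 0.002 m is 0.032.

Emit:
{"op": "creep_tool", "data": {"ticks": [{"trans": [0,0.032,0.64]},{"trans": [0,0,0.64]},{"trans": [0,0,0.64]},{"trans": [0,0,0.48]},{}], "finger_gap": 0.085, "clamp_n": 30}}

```text
clock: 3.22
tcp_pos: [0.5578, 0.2414, 0.2126]
eef_rot: [[-0.045, 0.999, -0.005], [0.999, 0.045, -0.001], [-0.001, -0.005, -1.0]]
force: [0.4, -0.5, -0.2]
finger_gap: 0.085
finger_force: 0.0
```

Emit:
{"op": "creep_tool", "data": {"ticks": [{},{},{},{},{},{}], "finger_gap": 0.0, "clamp_n": 30}}

```text
clock: 3.98
tcp_pos: [0.5581, 0.2421, 0.2154]
eef_rot: [[-0.044, 0.999, -0.002], [0.999, 0.044, 0.0], [0.0, -0.002, -1.0]]
force: [-2.9, -0.8, 5.9]
finger_gap: 0.0106
finger_force: 29.2
```

Scaled: -0.006 m is -0.096, -0.005 m is -0.08.

Emit:
{"op": "creep_tool", "data": {"ticks": [{"trans": [0,0,-0.032]},{"trans": [-0.096,0,0]},{"trans": [-0.096,0,0]},{"trans": [-0.096,0,0]},{"trans": [-0.08,0,0]},{"trans": [-0.064,0,0]},{},{}]}}

```text
clock: 4.97
tcp_pos: [0.559, 0.2174, 0.216]
eef_rot: [[-0.045, 0.999, -0.002], [0.999, 0.045, 0.003], [0.003, -0.002, -1.0]]
force: [-2.2, 7.5, -14.4]
finger_gap: 0.0105
finger_force: 29.2
```

Scaled: -0.004 m is -0.064, 0.001 m is 0.016.

Emit:
{"op": "creep_tool", "data": {"ticks": [{"trans": [-0.064,0,0.016]},{},{},{}]}}

```text
clock: 5.48
tcp_pos: [0.5589, 0.2166, 0.2159]
eef_rot: [[-0.048, 0.999, -0.002], [0.999, 0.048, 0.008], [0.008, -0.001, -1.0]]
force: [-3.5, 13.5, -9.2]
finger_gap: 0.0112
finger_force: 29.7
```

```bash
python3 - <<'E'
from h import *
f=grab('wrist','w2.png');
E
```

```text
(no output)
```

View pics/w2.png

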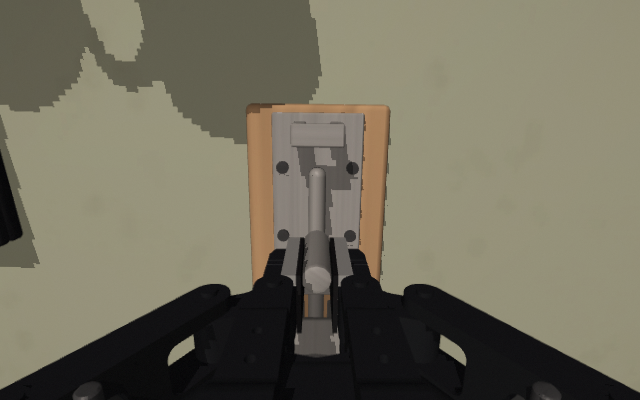

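The post stands about 141 mm from the disc's axis and resists further pushing, so the bolt is at its stop. The wrist view shows the rod's rear end at (317,175), well forward of the rear guide at (317,135). I'll release and go to the tongs.

Scaled: -0.05 m is -0.8, 0.004 m is 0.064.

Emit:
{"op": "creep_tool", "data": {"ticks": [{"trans": [0.064,0,0]},{},{},{"trans": [0,0,-0.8]},{"trans": [0,0,-0.8]},{"trans": [0,0,-0.8]}], "finger_gap": 0.085}}

```text
clock: 6.28
tcp_pos: [0.5602, 0.2139, 0.3676]
eef_rot: [[-0.042, 0.999, 0.001], [0.999, 0.042, -0.0], [-0.001, 0.001, -1.0]]
force: [1.0, 0.4, 0.1]
finger_gap: 0.0849
finger_force: 0.0
```

Emit:
{"op": "creep_tool", "data": {"ticks": [{"trans": [-0.8,-0.1776,0]},{"trans": [-0.8,-0.1776,0]},{"trans": [-0.8,-0.1776,0]},{"trans": [-0.8,-0.1776,0]},{"trans": [-0.8,-0.1776,0]},{"trans": [-0.8,-0.1776,0]},{"trans": [-0.8,-0.1776,0]},{"trans": [-0.8,-0.1776,0]},{"trans": [-0.8,-0.1776,0]},{"turn": 0.0567},{"turn": 0.0567},{"turn": 0.0567},{"turn": 0.0567},{"turn": 0.0567},{"turn": 0.0567},{"turn": 0.0567},{"turn": 0.0567},{"turn": 0.0567},{"turn": 0.0567}]}}

```text
clock: 8.65
tcp_pos: [0.4793, -0.2397, 0.3662]
eef_rot: [[0.985, -0.172, 0.001], [-0.172, -0.985, -0.001], [0.001, 0.001, -1.0]]
force: [-0.4, 0.4, -0.7]
finger_gap: 0.0849
finger_force: 0.0
```

Emit:
{"op": "creep_tool", "data": {"ticks": [{},{}]}}

```text
clock: 8.9
tcp_pos: [0.4796, -0.2393, 0.3659]
eef_rot: [[0.987, -0.163, 0.0], [-0.163, -0.987, -0.0], [0.0, 0.0, -1.0]]
force: [-0.4, 0.1, -0.6]
finger_gap: 0.0853
finger_force: 0.0
```

```bash
python3 - <<'E'
from h import *
s=manip.state();print(s['joint_positions'].round(1))
f=grab('wrist','w3.png')
c,sn=np.cos(np.radians(-9.7)),np.sin(np.radians(-9.7))
T=lambda x,y,z:[.4805+c*x-sn*y,-.237+sn*x+c*y,z]
print(proj(f,[T(-75,0,0) if 0 else T(-.075,0,.018),T(0,.0305,.024),T(0,-.0305,.024),T(.119,.025,.018),T(.119,-.025,.018)]).round(0))
E
```

```text
[ -7.1  38.1  49.3 108.5 -37.1  50.8 -38.5]
[[313. 252.]
 [279. 177.]
 [347. 178.]
 [283.  35.]
 [343.  36.]]
```

View pics/w3.png

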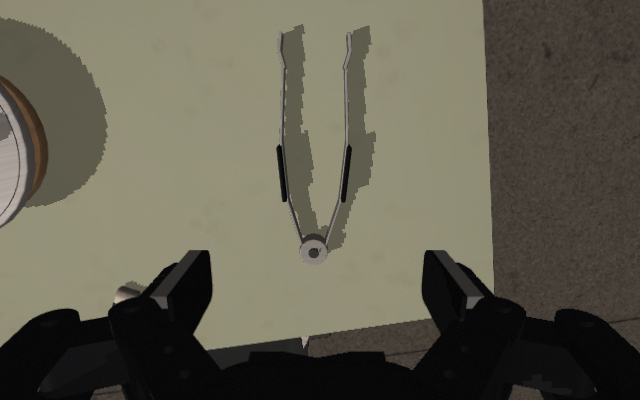

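The wrist view shows the hinge at (313,252), the grips at (282,174)/(347,174) and the jaw tips at (281,33)/(349,33). This matches the estimate within about 3 mm. I'll descend.

Scaled: 0.05 m is 0.8, 0.0022 m is 0.0352, 0.7 degrees / 180 = 0.0039.

Emit:
{"op": "creep_tool", "data": {"ticks": [{"trans": [0.0352,-0.0192,0.8],"turn": 0.0039},{"trans": [0,0,0.8]},{"trans": [0,0,0.8]},{"trans": [0,0,0.576]},{},{}], "finger_gap": 0.085, "clamp_n": 40}}

```text
clock: 9.7
tcp_pos: [0.4824, -0.2389, 0.1809]
eef_rot: [[0.984, -0.177, 0.002], [-0.177, -0.984, -0.001], [0.002, 0.001, -1.0]]
force: [-0.6, -0.0, -0.2]
finger_gap: 0.0848
finger_force: 0.0
```

Scaled: 0.008 m is 0.128.

Emit:
{"op": "creep_tool", "data": {"ticks": [{"trans": [0,0,0.128]},{}]}}

```text
clock: 9.95
tcp_pos: [0.4824, -0.238, 0.1722]
eef_rot: [[0.984, -0.177, 0.001], [-0.177, -0.984, -0.0], [0.001, -0.0, -1.0]]
force: [-0.7, -1.0, 0.8]
finger_gap: 0.0848
finger_force: 0.0
```

Emit:
{"op": "creep_tool", "data": {"ticks": [{},{},{},{},{}], "finger_gap": 0.0575, "clamp_n": 40}}

```text
clock: 10.58
tcp_pos: [0.4823, -0.2384, 0.1727]
eef_rot: [[0.984, -0.177, 0.001], [-0.177, -0.984, -0.0], [0.001, 0.0, -1.0]]
force: [-0.5, 1.1, 8.2]
finger_gap: 0.0578
finger_force: 10.6
```

Scaled: -0.04 m is -0.64, -0.03 m is -0.48, -10 degrees / 180 = -0.0556.

Emit:
{"op": "creep_tool", "data": {"ticks": [{"trans": [0,0,-0.16]},{"trans": [0,0,-0.48]},{"trans": [0,0,-0.64]},{"trans": [0,0,-0.64]},{"turn": -0.0556},{"turn": -0.0556},{"turn": -0.0556},{"turn": -0.0556},{},{}]}}

```text
clock: 11.82
tcp_pos: [0.482, -0.2382, 0.2919]
eef_rot: [[0.869, 0.494, -0.0], [0.494, -0.869, -0.0], [-0.0, 0.0, -1.0]]
force: [-0.6, -0.1, -1.0]
finger_gap: 0.0575
finger_force: 7.9
```

```bash
python3 - <<'E'
from h import *
s=manip.state();print(s['joint_positions'].round(1))
# world delta to pre-pose above cork -> tool
R=s['eef_rot'];yaw=np.arctan2(R[1,0],R[0,0]);print('yaw',np.degrees(yaw))
tgt=np.array([.5624,.037])-.105*np.array([np.cos(yaw),np.sin(yaw)])
print(tgt,R.T@np.r_[tgt-s['tcp_pos'][:2],0])
f=grab('wrist','w4.png')
E
```

```text
[  2.6  40.2  32.5 111.6 -34.2  38.1  -3.7]
yaw 29.615781934568794
[ 0.47111732 -0.01488904] [ 1.00922717e-01 -1.99519976e-01 -2.48828297e-05]
```

View pics/w4.png

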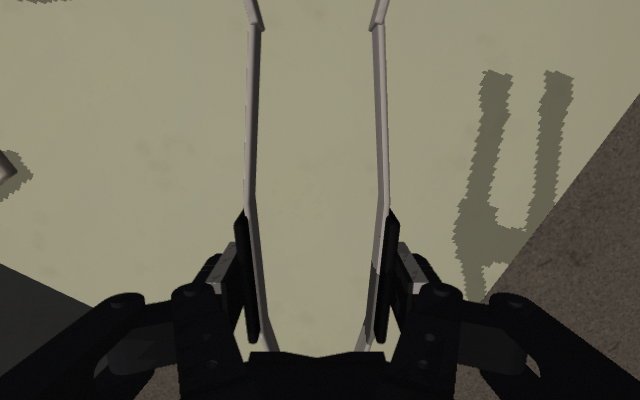

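The tongs are held straight: the arms are symmetric about column 317 and the jaws are just above the frame. I'll move over the cork.

Scaled: -0.0399 m is -0.6384, 0.0202 m is 0.3232.

Emit:
{"op": "creep_tool", "data": {"ticks": [{"trans": [0.3232,-0.6384,0]},{"trans": [0.3232,-0.6384,0]},{"trans": [0.3232,-0.6384,0]},{"trans": [0.3232,-0.6384,0]},{"trans": [0.3232,-0.6384,0]},{},{},{}]}}

```text
clock: 12.88
tcp_pos: [0.4707, -0.0162, 0.2918]
eef_rot: [[0.869, 0.494, 0.0], [0.494, -0.869, -0.001], [-0.0, 0.001, -1.0]]
force: [0.6, 0.3, -1.1]
finger_gap: 0.0576
finger_force: 7.9
```

```bash
python3 - <<'E'
from h import *
f=grab('top');g=grab('scene')
a=cv2.resize(f['img'][130:230,240:340],None,fx=4,fy=4,interpolation=cv2.INTER_CUBIC)
b=cv2.resize(g['img'][120:220,270:370],None,fx=4,fy=4,interpolation=cv2.INTER_CUBIC)
cv2.imwrite('pics/c5.png',np.hstack([a,b])[...,::-1])
E
```

```text
(no output)
```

View pics/c5.png

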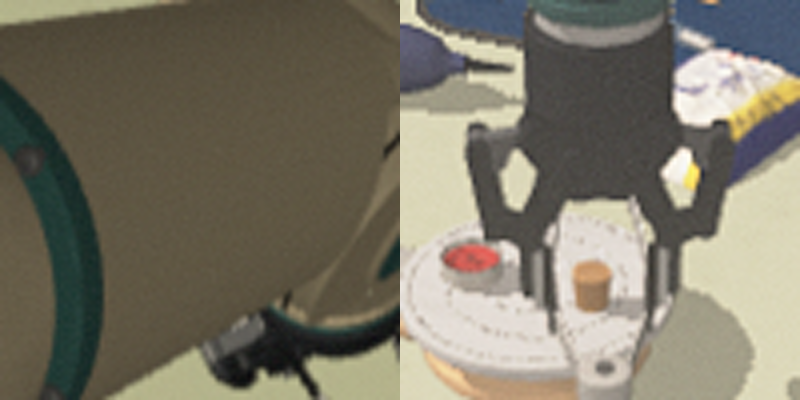

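The top view is blocked by the arm. The scene crop shows the hinge cap at (205,368), i.e. pixel (321,212). I'll check tongs and cork using the hinge plus the wrist view.

```bash
python3 - <<'E'
from h import *
g=grab('scene');s=manip.state()
H=plane(g,[[270+205/4-.4,120+368/4-.4]],.138)[0]
R=s['eef_rot'];print('hinge in tool',R.T@(H-s['tcp_pos']))
f=grab('wrist','w5.png')
def cen(f):
    h=cv2.cvtColor(f['img'],cv2.COLOR_RGB2HSV);m=((h[...,0]>6)&(h[...,0]<22)&(h[...,1]>110)).astype(np.uint8)
    n,l,st,ce=cv2.connectedComponentsWithStats(m)
    return [(st[i].tolist(),ce[i].round(1).tolist()) for i in range(1,n) if st[i][4]>60]
print(cen(f),'pred cork top, jaws mid',proj(f,[[.5624,.037,.068],s['tcp_pos']+R@[.105,0,.163]]))
E
```

```text
hinge in tool [-0.08191212  0.00087867  0.15378915]
[([290, 0, 47, 46, 1772], [313.3, 20.7])] pred cork top, jaws mid [[312.7285803   18.96336378]
 [312.89963889 -18.1802908 ]]
```

View pics/w5.png

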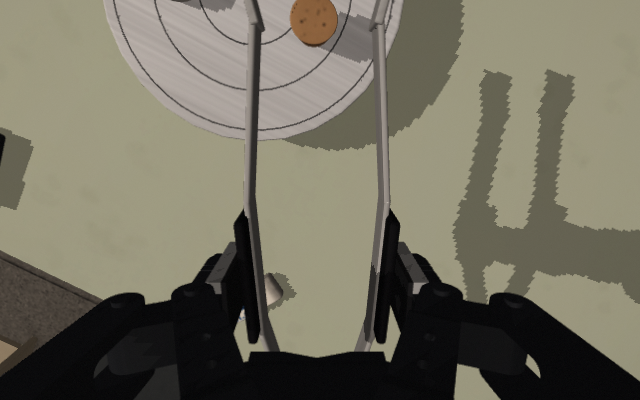

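The cork is at (314,20), 1–2 px from its prediction. The jaw plates start at (258,28)/(380,28). I'll use those to find the tongs' offset in the gripper.

```bash
python3 - <<'E'
from h import *
f=grab('wrist');s=manip.state();R=s['eef_rot']
P=plane(f,[[258,27],[380,27],[247,212],[389,212],[254,342],[375,342]],.136)
print(((P-s['tcp_pos'])@R).round(4))
C=plane(f,[[313.5,21]],.068);print('cork',C,((C-s['tcp_pos'])@R).round(4))
E
```

```text
[[ 0.0896 -0.0176  0.1557]
 [ 0.0896  0.0222  0.1557]
 [ 0.0263 -0.0244  0.1557]
 [ 0.0263  0.0283  0.1557]
 [-0.0302 -0.0246  0.1557]
 [-0.0303  0.0256  0.1557]]
cork [[0.56172382 0.03644004 0.068     ]] [[ 0.1049 -0.      0.2237]]
```

Scaled: 0.02 m is 0.32, -0.002 m is -0.032.

Emit:
{"op": "creep_tool", "data": {"ticks": [{"trans": [0.016,-0.032,0.32]},{"trans": [0,0,0.32]},{"trans": [0,0,0.24]},{"trans": [0,0,0.16]},{"trans": [0,0,0.08]},{},{}]}}

```text
clock: 14.0
tcp_pos: [0.4707, -0.0127, 0.2221]
eef_rot: [[0.868, 0.497, 0.001], [0.497, -0.868, -0.0], [0.001, 0.0, -1.0]]
force: [-0.8, -0.3, -0.4]
finger_gap: 0.058
finger_force: 7.9
```

```bash
python3 - <<'E'
from h import *
f=grab('wrist','w6.png')
E
```

```text
(no output)
```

View pics/w6.png

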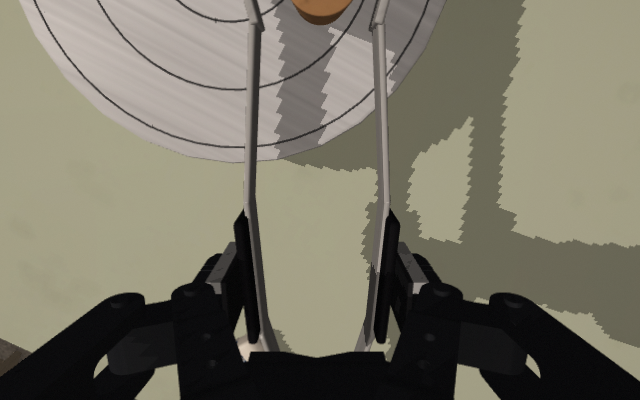

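The cork sits between the jaws, centred at column 322 against the jaws' middle at 319. I'll close and then lift gently.

Emit:
{"op": "creep_tool", "data": {"ticks": [{},{},{},{},{},{}], "finger_gap": 0.042, "clamp_n": 40}}

```text
clock: 14.8
tcp_pos: [0.4707, -0.0126, 0.2218]
eef_rot: [[0.868, 0.497, 0.0], [0.497, -0.868, 0.0], [0.0, 0.0, -1.0]]
force: [0.6, 0.2, 1.8]
finger_gap: 0.0477
finger_force: 46.7
```

Emit:
{"op": "creep_tool", "data": {"ticks": [{"trans": [0,0,-0.16]},{"trans": [0,0,-0.16]},{"trans": [0,0,-0.16]},{},{},{}]}}

```text
clock: 15.55
tcp_pos: [0.4704, -0.0126, 0.2515]
eef_rot: [[0.868, 0.497, -0.001], [0.497, -0.868, 0.0], [-0.0, -0.0, -1.0]]
force: [0.5, 0.1, -1.0]
finger_gap: 0.0471
finger_force: 46.3
```

Gap is 47 mm, so the jaws are clamped on something. Lift on to about 14 cm and look.

Scaled: -0.03 m is -0.48, -0.02 m is -0.32.

Emit:
{"op": "creep_tool", "data": {"ticks": [{"trans": [0,0,-0.32]},{"trans": [0,0,-0.48]},{"trans": [0,0,-0.48]},{"trans": [0,0,-0.32]},{"trans": [0,0,-0.16]},{},{},{},{}]}}

```text
clock: 16.68
tcp_pos: [0.4704, -0.0127, 0.3612]
eef_rot: [[0.868, 0.497, -0.001], [0.497, -0.868, -0.0], [-0.001, -0.0, -1.0]]
force: [-1.0, 0.3, -1.7]
finger_gap: 0.0473
finger_force: 46.3
```

```bash
python3 - <<'E'
from h import *
g=grab('scene');f=grab('wrist')
b=cv2.resize(g['img'][90:220,220:380],None,fx=4,fy=4,interpolation=cv2.INTER_CUBIC)
b=np.hstack([b[:400],np.zeros((400,160,3),np.uint8)]);b[:200,640:]=cv2.resize(f['img'][:200,240:400],None,fx=1,fy=1)
cv2.imwrite('pics/c7.png',b[...,::-1]);print(manip.state()['force'],manip.state()['finger_force'])
E
```

```text
[-0.55661767 -0.22163221 -1.20066241] 46.261659264564514
```

View pics/c7.png

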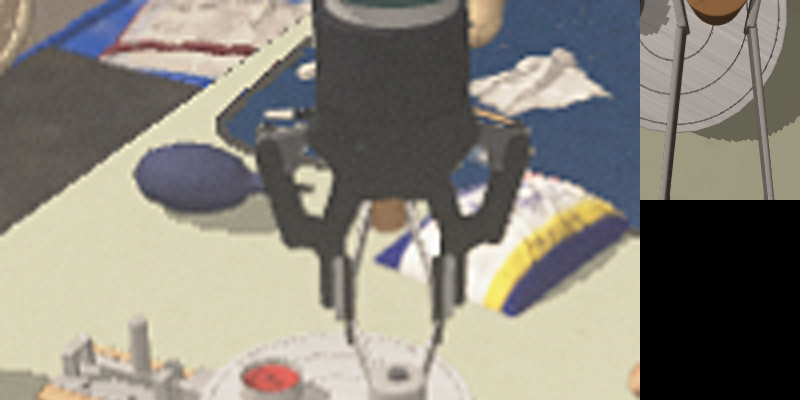

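The cork is clamped in the jaws at (388,215), about 14 cm above the disc. The tea light is in place and the bolt post is forward. Handing in.

```bash
python3 -c "
from bench import manip, eyes, order
print(order.job_done())"
```

```text
the job is handed in; nothing more can be done
None
```

I slid the bolt home and lifted the cork in the tongs to about 14 cm above the disc, with the tea light still in place, then handed the job in; it returned no verdict.

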